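Put the sockets back on their rail in order of size

ROBOT

A 6-joint arm with a two-finger parallel gripper is mounted at the origin on the work surface. World frame = base frame: x ahead of the robot, y to its left, z up, the work surface at z = 0. Lengths are in m, angles in rad, forces in N, time in s.
With the tool pointing down it reaches from about 0.35 to 0.85 m from the base axis. Payload 8.1 kg.
Tool frame: the origin (TCP) lies midway between the tips of the shut fingers; the grasp point (between the pads) lies 19 mm behind it; z points along the fingers, y is the direction in which the jaws open and shut (so a half turn about z gives the same grasp; the last joint's range is limited). The gripper opens to 93 mm and grips with 3 to 60 N. Pads are 15 mm wide; open, the fingers measure 128 mm over their backs; the gripper's body (75 mm by 188 mm) begins 65 mm behind the grasp point.
Start: joints at [-1.315, 0.13, 1.488, -0, 1.523, -0.085], TCP at [0.201, -0.565, 0.219] pointing down, gripper open.
Joint ranges: [-2.96, 2.96], [-0.89, 2.26], [0.02, 2.5], [-1.34, 4.48], [0, 2.73], [-2.66, 2.66]. Speed limits (rad/s): [2.39, 2.39, 2.79, 3.14, 3.14, 3.14].

INTERFACE

Orientations are given as a rotation vector (axis times angle).
In Python, from plant import robot gives the robot as it stands. The module is installed in compiled form; this text tells all that it offers.
- The arm moves only by the shell command python3 -m pendant 'ROWS' [FORCE]. ROWS is JSON, a list of rows, each an object with "translation": the shift along the tool's x, y, z in mm, a list of three; "twist": the turn, a rotation vector about the tool's x, y, z in rad, a list of three; "grip": the opening, from -1 (shut) to 1 (fully open). A call has exactly 10 rows; each row shifts and turns the pose as measured when the row begins, along the tool's axes as they then stand; what a row does not reach is not made up. A row lasts 1/10 s, in which the tool goes at most 50 mm and 8.59 degrees, less where a joint would pass 70% of its speed; a pose out of reach is approached as far as the arm can. A call is refused whole if a number of a shift passes 50 or a number of a turn 0.15, either way. A call with a gripper value outside its range is refused whole. The fingers move at their own pace and stop on an object; FORCE is the grip in N (left out, the last holds). Time passes only in rows, so rows that do not move let the fingers close, or fill a call up. It gives the time, the measured TCP pose, the force and the opening at its end, in the units of the state.
- robot.read_state(): the state, without advancing time (a new reading comes with each control period).
- robot.read_camera(name): name is "scene" or "top" or "wrist"; returns (picture, depth): 384x512x3 uint8, red, green, blue; 384x512 float32, m along the optical axis (not along the pixel's ray), 0 where there is no reading.
- robot.camera_info(name): a dict with "vertical_fov" (degrees; the focal length in pixels is half the picture's height over the tangent of half this angle, whatever the lens; pixels are square), "cx", "cy" (the principal point, pixels), "cam_to_world" (4x4, takes a point from camera to world coordinates). Camera axes: x right, y up, looking along -z (the intrinsics and any distortion apply to the point x, -y, -z); pixel columns grow to the right and rows downward; lengths in m; the calibration is good to about 2 mm. The wrist camera is an equidistant fisheye: a pixel r from the principal point sees the ray r / f radians off the axis. A picture is of the moment at which its call begins: read the wrist's pose just before it. camera_info takes no time and is no camera call; for the wrist camera it gives the pose at the moment of the call.
- robot.close_job(): hands the job in, once; it reports no verdict.
The state is a dict: "t": time; "q": joint angles; "dq": joint speeds; "joint_torque": joint torques, N m; "tool_pos": TCP position; "orientation": TCP orientation; "force": force on the tool from outside, world axes, zero at the start; "wrist_torque": the same for the moment, N m; "opening": finger opening in m.
Only numpy, scipy, OpenCV 4.12 (cv2) and the standard library are available. Lean on these libraries where they do the work, as an engineer would, in place of code of your own. Each camera call takes 0.05 s, during which the arm holds its last target. There are 200 camera calls.

TASK

Put the four loose wrench sockets back on the socket rail, one to each clip, in order of size with the smallest at the end with the hanging eye and the largest at the other end. Each must stand upright, drive end down over its clip's post and flat on the clip. Set them down, do not drop or throw them.

Things in the scene. Friction and masses are not known exactly. Their poses are not given: they have to be found in the camera images.
- socket_24: smallest of four loose bright steel wrench sockets: round, 50 mm tall, standing drive end down, 24 mm hexagon opening upward. Outside diameter 36 mm from 31 mm above its foot to the top, 35 mm over the lowest 26 mm. Drive hole in the foot: 21 mm wide, 26 mm deep. About 250 g. Origin: centre of the underside, z up
- socket_30: second smallest of four loose bright steel wrench sockets: round, 54 mm tall, standing drive end down, 30 mm hexagon opening upward. Outside diameter 44 mm from 31 mm above its foot to the top, 37 mm over the lowest 26 mm. Drive hole in the foot: 21 mm wide, 26 mm deep. About 350 g. Origin: centre of the underside, z up
- socket_36: second largest of four loose bright steel wrench sockets: round, 58 mm tall, standing drive end down, 36 mm hexagon opening upward. Outside diameter 52 mm from 31 mm above its foot to the top, 40 mm over the lowest 26 mm. Drive hole in the foot: 21 mm wide, 26 mm deep. About 480 g. Origin: centre of the underside, z up
- socket_42: largest of four loose bright steel wrench sockets: round, 62 mm tall, standing drive end down, 42 mm hexagon opening upward. Outside diameter 60 mm from 31 mm above its foot to the top, 43 mm over the lowest 26 mm. Drive hole in the foot: 21 mm wide, 26 mm deep. About 650 g. Origin: centre of the underside, z up
- clip_a: clip at the rail's -y end, one of four alike, 78 to 94 mm apart. Fixed: black shoe 34 x 40 x 6 mm with a steel post at its centre, 10 mm thick, tapering to 4 mm, 22 mm tall, which enters a socket's drive hole with 5 mm of play. Origin: centre of the shoe's underside, 10 mm above the bench; y along the rail, z up. A seated socket's underside is 6 mm above it
- clip_b: clip second from the rail's -y end, one of four alike, 78 to 94 mm apart. Fixed: black shoe 34 x 40 x 6 mm with a steel post at its centre, 10 mm thick, tapering to 4 mm, 22 mm tall, which enters a socket's drive hole with 5 mm of play. Origin: centre of the shoe's underside, 10 mm above the bench; y along the rail, z up. A seated socket's underside is 6 mm above it
- clip_c: clip third from the rail's -y end, one of four alike, 78 to 94 mm apart. Fixed: black shoe 34 x 40 x 6 mm with a steel post at its centre, 10 mm thick, tapering to 4 mm, 22 mm tall, which enters a socket's drive hole with 5 mm of play. Origin: centre of the shoe's underside, 10 mm above the bench; y along the rail, z up. A seated socket's underside is 6 mm above it
- clip_d: clip at the rail's +y end, one of four alike, 78 to 94 mm apart. Fixed: black shoe 34 x 40 x 6 mm with a steel post at its centre, 10 mm thick, tapering to 4 mm, 22 mm tall, which enters a socket's drive hole with 5 mm of play. Origin: centre of the shoe's underside, 10 mm above the bench; y along the rail, z up. A seated socket's underside is 6 mm above it
- hanging_eye: rail end piece with a steel ring (38 mm across, flat, 20 mm above the bench) to hang the rail by; it is at either end, the other end has a plain black stop. Fixed. The rail is an aluminium channel 360 x 44 mm, 10 mm high, on the bench. Origin: on the bench under the ring's centre, on the rail's centre line, 188 mm from the rail's middle
There are look-alikes about, which are no part of the job. What is shaped like the socket_36 but brown is not meant. What is shaped like the socket_24 but brown is not meant.

How it is judged:
At the end, for the whole second after the job is handed in: counting from the hanging eye the clips carry the smallest, second smallest, second largest and largest socket; each socket's axis is within 8 mm of its clip's post, its underside within 3.5 mm of the top of the shoe, upright within 0.1 rad, at rest (below 0.02 m/s) and released (((y of hanging_eye in the frame of clip_b above 0 m and (horizontal distance between socket_24 and clip_d below 0.008 m and z of socket_24 in the frame of clip_d between 0.003 and 0.0095 m) and (horizontal distance between socket_30 and clip_c below 0.008 m and z of socket_30 in the frame of clip_c between 0.003 and 0.0095 m) and (horizontal distance between socket_36 and clip_b below 0.008 m and z of socket_36 in the frame of clip_b between 0.003 and 0.0095 m) and (horizontal distance between socket_42 and clip_a below 0.008 m and z of socket_42 in the frame of clip_a between 0.003 and 0.0095 m)) or (not (y of hanging_eye in the frame of clip_b above 0 m) and (horizontal distance between socket_24 and clip_a below 0.008 m and z of socket_24 in the frame of clip_a between 0.003 and 0.0095 m) and (horizontal distance between socket_30 and clip_b below 0.008 m and z of socket_30 in the frame of clip_b between 0.003 and 0.0095 m) and (horizontal distance between socket_36 and clip_c below 0.008 m and z of socket_36 in the frame of clip_c between 0.003 and 0.0095 m) and (horizontal distance between socket_42 and clip_d below 0.008 m and z of socket_42 in the frame of clip_d between 0.003 and 0.0095 m))) and angle between each of socket_24, socket_30, socket_36, socket_42's own z axis and vertical below 0.1 rad and linear speed of each of socket_24, socket_30, socket_36, socket_42 below 0.02 m/s and contact force between each of socket_24, socket_30, socket_36, socket_42 and the fingers below 0.1 N); the robot touches nothing.
It fails at once if a socket is dropped or thrown: it moves faster than 0.9 m/s while no finger touches it (a fall of about 4 cm) ((linear speed of socket_24 above 0.9 m/s and contact force between socket_24 and the fingers below 0.01 N) or (linear speed of socket_30 above 0.9 m/s and contact force between socket_30 and the fingers below 0.01 N) or (linear speed of socket_36 above 0.9 m/s and contact force between socket_36 and the fingers below 0.01 N) or (linear speed of socket_42 above 0.9 m/s and contact force between socket_42 and the fingers below 0.01 N)).
It also fails if it takes over 88 s, if anything falls off the work surface, if the arm or the gripper's body presses on something with over 40 N, if the wrist force passes 120 N, or if a joint passes its speed limit or range.

## Working session

There is one attempt and no reset: what is moved stays moved. The work goes in short steps, Python scripts to look and compute and a shell command to move; the robot and the scene stay as the last step left them, time stands still between calls to the robot, and variables do not carry over. Pictures are saved under pics/ and viewed, about 12 in all and at most 16, crops included, and the job is handed in when it is done.

```bash
mkdir -p pics; cat > h.py <<'E'
import numpy as np, cv2
from plant import robot
from scipy.spatial.transform import Rotation as R
def snap(n,f=None):
    info=robot.camera_info(n); p,d=robot.read_camera(n)
    if f: cv2.imwrite('pics/'+f,p[:,:,::-1])
    return p,d,info
def rays(info,uv,fish=False):
    uv=np.atleast_2d(np.float64(uv)); f=192/np.tan(np.radians(info['vertical_fov'])/2)
    x=(uv[:,0]-info['cx']); y=(uv[:,1]-info['cy'])
    if fish:
        r=np.hypot(x,y)+1e-9; th=r/f
        d=np.c_[x/r*np.sin(th),-y/r*np.sin(th),-np.cos(th)]
    else: d=np.c_[x/f,-y/f,-np.ones_like(x)]
    T=np.array(info['cam_to_world']); return T[:3,3],d@T[:3,:3].T
def onplane(info,uv,z,fish=False):
    o,d=rays(info,uv,fish); return o+d*((z-o[2])/d[:,2])[:,None]
def cloud(info,d):
    v,u=np.mgrid[:384,:512]; f=192/np.tan(np.radians(info['vertical_fov'])/2)
    P=np.stack([(u-info['cx'])/f*d,-(v-info['cy'])/f*d,-d],-1)
    T=np.array(info['cam_to_world']); return P@T[:3,:3].T+T[:3,3]
E
python3 - <<'E'
from h import *
a,da,ia=snap('top','top0.png'); b,db,ib=snap('scene','scene0.png')
cv2.imwrite('pics/top0x.png',cv2.resize(a[:,:,::-1],(800,600),interpolation=cv2.INTER_CUBIC))
print(ia,ib,robot.camera_info('wrist')); print(robot.read_state())
np.savez('top0.npz',a=a,d=da)
E
```

```text
{'vertical_fov': 48.58588061552051, 'cx': 260.406294169448, 'cy': 193.5300581883107, 'cam_to_world': array([[ 0.01562326,  0.98782632, -0.15477429,  0.35280992],
       [-0.99985197,  0.01655031,  0.00470289,  0.02871265],
       [ 0.0072072 ,  0.15467791,  0.98793866,  1.14982243],
       [ 0.        ,  0.        ,  0.        ,  1.        ]])} {'vertical_fov': 54.52142856373206, 'cx': 257.4665382001458, 'cy': 194.95306784869666, 'cam_to_world': array([[-0.64478584, -0.64500816,  0.41014107,  0.92667046],
       [ 0.7643364 , -0.54858348,  0.33888941,  0.32236641],
       [ 0.00641018,  0.53199684,  0.84672207,  0.86282925],
       [ 0.        ,  0.        ,  0.        ,  1.        ]])} {'vertical_fov': 65.70646984690485, 'cx': 255.65827272249717, 'cy': 194.40511215388028, 'cam_to_world': array([[ 0.33423139,  0.90913847,  0.2485088 ,  0.26972781],
       [-0.9424901 ,  0.32277853,  0.08675505, -0.53996885],
       [-0.00134095, -0.26321334,  0.96473672,  0.38322463],
       [ 0.        ,  0.        ,  0.        ,  1.        ]])}
{'t': 0.1, 'q': array([-1.31537826e+00,  1.31066816e-01,  1.48914575e+00, -2.42755568e-05,
        1.52298130e+00, -8.53575224e-02]), 'dq': array([ 0.00090212, -0.00218553, -0.00387489,  0.00059201,  0.00125567,
        0.00028133]), 'joint_torque': array([ 2.36367858e-03, -5.61343682e+01, -4.93093157e+01,  7.71406805e-02,
        2.92475510e-02, -4.43857482e-05]), 'tool_pos': array([ 0.20044186, -0.56500401,  0.21771711]), 'orientation': array([-3.09452890e+00, -5.32434362e-01,  2.51429908e-04]), 'force': array([ 0.15228223, -0.27581757,  0.71671119]), 'wrist_torque': array([-0.01671307,  0.00769729, -0.02882311]), 'opening': 0.09317428598034318}
```

View pics/top0x.png

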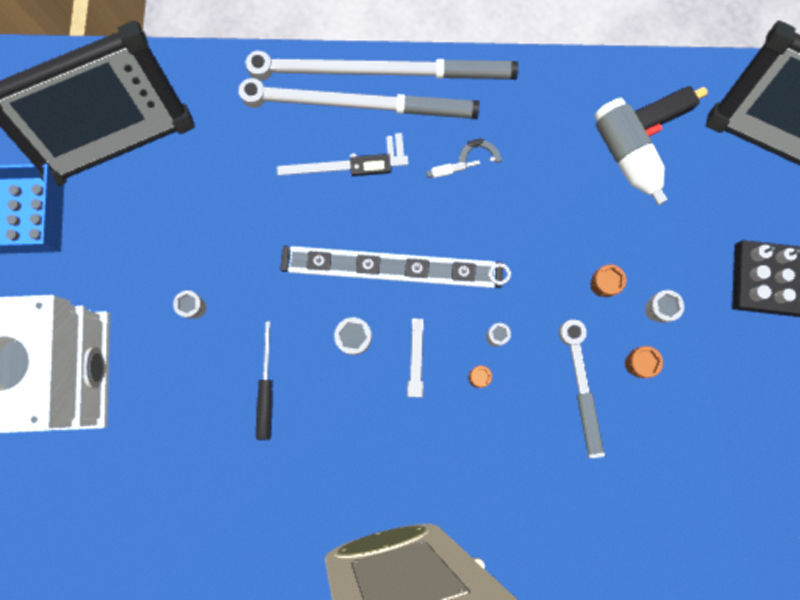

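View pics/scene0.png

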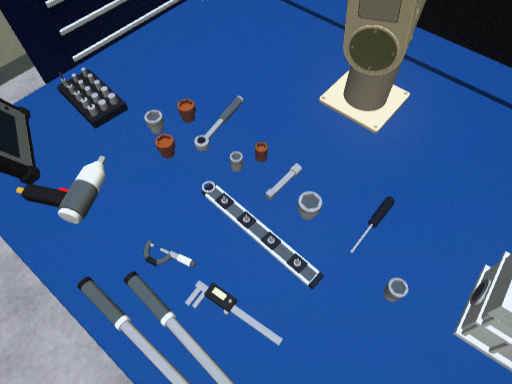

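The top view (px in the 800×600 image) shows four bright sockets at (188,304), (352,336), (499,334) and (668,306). The brown look-alikes are at (481,376), (609,280) and (645,361). The eye is at (500,273), the −y end, so a=24, b=30, c=36 and d=42. Next I measure diameters and positions.

```bash
python3 - <<'E'
from h import *
z=np.load('top0.npz'); a=z['a']; d=z['d']; info=robot.camera_info('top')
P=cloud(info,d); hsv=cv2.cvtColor(a,cv2.COLOR_RGB2HSV)
fl=P[...,2][(hsv[...,0]>100)&(hsv[...,0]<125)&(hsv[...,1]>120)&(d>0)]
print('bench z',np.median(fl))
m=((hsv[...,1]<90)&(d>0)).astype(np.uint8)
for n,(u,v),zt in [('L',(188,304),.056),('big',(352,336),.062),('small',(499,334),.05),('R',(668,306),.056)]:
    u/=1.5625;v/=1.5625
    mm=m.copy(); lab=cv2.connectedComponents(mm)[1]
    reg=np.zeros_like(m); r=20; vv,uu=np.mgrid[:384,:512]
    near=(np.hypot(uu-u,vv-v)<r)
    top=near&(P[...,2]>zt-.012)
    c=np.argwhere(top)[:,::-1]; 
    (cx,cy),rad=cv2.minEnclosingCircle(c.astype(np.float32))
    zz=np.percentile(P[...,2][top],80)
    Q=onplane(info,[[cx,cy],[cx+rad+.5,cy],[cx-rad-.5,cy]],zz)
    print(n,len(c),'ctr',Q[0].round(4),'diam',np.linalg.norm(Q[1]-Q[2]).round(4),'maxz',np.percentile(P[...,2][near],98).round(4))
# rail: posts
C=[(318,260),(368,264),(417,268),(463,271),(500,273)]
for u,v in C: print(onplane(info,[[u/1.5625,v/1.5625]],.036 if u<490 else .02).round(4))
img=a[:,:,::-1][150:260,100:450]
cv2.imwrite('pics/crop1.png',cv2.resize(img,None,fx=2.28,fy=2.28,interpolation=cv2.INTER_CUBIC))
s=cv2.imread('pics/scene0.png')[70:320,120:430]
cv2.imwrite('pics/crop2.png',cv2.resize(s,None,fx=2.4,fy=2.4,interpolation=cv2.INTER_CUBIC))
E
```

```text
bench z -0.0004870130654116567
L 157 ctr [0.4973 0.3941 0.0551] diam 0.0862 maxz 0.0555
big 311 ctr [0.4776 0.11   0.0621] diam 0.0865 maxz 0.0642
small 119 ctr [ 0.4606 -0.1244  0.0506] diam 0.0946 maxz 0.0505
R 308 ctr [ 0.5273 -0.4104  0.0577] diam 0.094 maxz 0.0596
[[0.5982 0.1767 0.036 ]]
[[0.5927 0.091  0.036 ]]
[[0.5871 0.007  0.036 ]]
[[ 0.5832 -0.0717  0.036 ]]
[[ 0.5841 -0.1373  0.02  ]]
```

View pics/crop1.png

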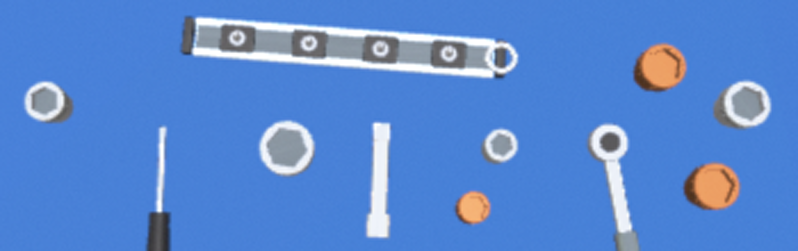

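```bash
python3 - <<'E'
from h import *
z=np.load('top0.npz'); a=z['a']; d=z['d']; info=robot.camera_info('top')
P=cloud(info,d); hsv=cv2.cvtColor(a,cv2.COLOR_RGB2HSV)
vv,uu=np.mgrid[:384,:512]
grey=(hsv[...,1]<80)
for n,(u,v),zt in [('L',(188,304),.054),('big',(352,336),.062),('small',(499,334),.05),('R',(668,306),.058)]:
    u/=1.5625;v/=1.5625
    top=(np.hypot(uu-u,vv-v)<18)&(P[...,2]>zt-.007)&(P[...,2]<zt+.007)&grey
    k,lab,st,ce=cv2.connectedComponentsWithStats(top.astype(np.uint8))
    i=1+np.argmax(st[1:,4]); cs,_=cv2.findContours((lab==i).astype(np.uint8),cv2.RETR_EXTERNAL,cv2.CHAIN_APPROX_NONE)
    (cx,cy),rad=cv2.minEnclosingCircle(max(cs,key=len)); h=cv2.fillPoly(np.zeros_like(hsv[...,0]),cs,1); ar=h.sum()
    rad2=np.sqrt(ar/np.pi); ys,xs=np.nonzero(h)
    c=[xs.mean(),ys.mean()]
    Q=onplane(info,[c,[c[0]+rad2,c[1]],[c[0]-rad2,c[1]],[cx,cy]],zt)
    print(n,'ctr',Q[0].round(4),Q[3,:2].round(4),'diam',np.linalg.norm(Q[1]-Q[2]).round(4),'z',np.median(P[...,2][lab==i]).round(4))
for n,(u,v) in zip('dcba',[(318,260),(368,264),(417,268),(464,271)]):
    u/=1.5625;v/=1.5625
    m=((np.abs(uu-u)<13)&(np.abs(vv-v)<11)&(hsv[...,2]<115)&(hsv[...,1]<90)).astype(np.uint8)
    m=cv2.morphologyEx(m,cv2.MORPH_OPEN,np.ones((2,2),np.uint8))
    cs,_=cv2.findContours(m,cv2.RETR_EXTERNAL,cv2.CHAIN_APPROX_NONE); c=max(cs,key=cv2.contourArea)
    r=cv2.minAreaRect(c); Q=onplane(info,[r[0]],.016)[0]
    mn=np.median(P[...,2][(m>0)])
    pk=np.argwhere((np.hypot(uu-u,vv-v)<5)&(P[...,2]>.03)); 
    print(n,r,Q.round(4),'tip',onplane(info,[[u,v]],.038)[0,:2].round(4),mn.round(4), P[pk[:,0],pk[:,1]].mean(0).round(4),len(pk))
E
```

```text
L ctr [0.5171 0.3903 0.054 ] [0.5171 0.3901] diam 0.0448 z 0.053
big ctr [0.4675 0.1123 0.062 ] [0.4672 0.1123] diam 0.06 z 0.0608
small ctr [ 0.4753 -0.1306  0.05  ] [ 0.4754 -0.1303] diam 0.0365 z 0.0491
R ctr [ 0.5269 -0.4103  0.058 ] [ 0.5281 -0.4109] diam 0.0525 z 0.0566
d ((209.5, 167.5), (9.0, 5.0), 90.0) [0.5998 0.163  0.016 ] tip [0.5978 0.1764] 0.0147 [0.6018 0.1786 0.0332] 7
c ((240.5, 170.5), (9.0, 5.0), 90.0) [0.5929 0.0784 0.016 ] tip [0.5922 0.0909] 0.0145 [0.5974 0.0925 0.0357] 4
b ((263.0, 172.0), (10.0, 6.0), 90.0) [0.5898 0.0172 0.016 ] tip [0.5867 0.0071] 0.0149 [0.5917 0.0075 0.034 ] 7
a ((293.0, 174.0), (10.0, 6.0), 90.0) [ 0.5857 -0.0645  0.016 ] tip [ 0.5829 -0.0732] 0.0149 [ 0.5878 -0.0731  0.0331] 4
```

```bash
python3 -m pendant '[{"translation":[0,0,0],"twist":[0,0,-0.14],"grip":0.5},{"translation":[0,0,0],"twist":[0,0,-0.14],"grip":0.5},{"translation":[0,0,0],"twist":[0,0,-0.14],"grip":0.5},{"translation":[0,0,0],"twist":[0,0,-0.14],"grip":0.5},{"translation":[0,0,0],"twist":[0,0,-0.14],"grip":0.5},{"translation":[0,0,0],"twist":[0,0,-0.14],"grip":0.5},{"translation":[0,0,0],"twist":[0,0,-0.14],"grip":0.5},{"translation":[0,0,0],"twist":[0,0,-0.14],"grip":0.5},{"translation":[0,0,0],"twist":[0,0,-0.14],"grip":0.5},{"translation":[0,0,0],"twist":[0,0,0],"grip":0.5}]'
```

```text
t: 1.1
tool_pos: [0.1995, -0.5615, 0.2112]
orientation: [-2.123, -2.301, -0.011]
force: [-0.2, -0.0, -0.6]
opening: 0.0702
```

```bash
python3 -m pendant '[{"translation":[15.5,42,10],"twist":[0,0,0],"grip":0.5},{"translation":[15.5,42,10],"twist":[0,0,0],"grip":0.5},{"translation":[15.5,42,10],"twist":[0,0,0],"grip":0.5},{"translation":[15.5,42,10],"twist":[0,0,0],"grip":0.5},{"translation":[15.5,42,10],"twist":[0,0,0],"grip":0.5},{"translation":[15.5,42,10],"twist":[0,0,0],"grip":0.5},{"translation":[15.5,42,10],"twist":[0,0,0],"grip":0.5},{"translation":[15.5,42,10],"twist":[0,0,0],"grip":0.5},{"translation":[0,0,0],"twist":[0,0,0],"grip":0.5},{"translation":[0,0,0],"twist":[0,0,0],"grip":0.5}]'
cat >> h.py <<'E'
def to(p,yaw):
    """shift (mm) and twist in tool axes to bring TCP to p, tool down, tool y at world angle yaw (deg)"""
    s=robot.read_state(); A=R.from_rotvec(s['orientation']); c,n=np.cos(np.radians(yaw)),np.sin(np.radians(yaw))
    B=R.from_matrix(np.array([[-n,c,0],[c,n,0],[0,0,-1.]]))
    print('t',round(s['t'],2),'pos',s['tool_pos'].round(4),'open',round(s['opening'],4),'F',s['force'].round(1),'shift',(A.inv().apply(np.array(p)-s['tool_pos'])*1000).round(1),'twist',(A.inv()*B).as_rotvec().round(3))
E
python3 - <<'E'
from h import *
to([.527,-.4103,.11],5)
p,d,i=snap('wrist','w1.png'); print(i['cam_to_world'][:3,3])
to([.527,-.4103,.028],5)
E
```

```text
t: 2.1
tool_pos: [0.5363, -0.4097, 0.1244]
orientation: [-2.179, -2.242, -0.008]
force: [0.6, -0.3, 0.3]
opening: 0.0696
t 2.1 pos [ 0.5363 -0.4097  0.1244] open 0.0696 F [ 0.6 -0.3  0.3] shift [-0.6 -9.2 14.5] twist [-0.007 -0.015 -0.059]
[ 0.5359468  -0.33818949  0.2910258 ]
t 2.15 pos [ 0.5361 -0.4095  0.1243] open 0.0695 F [ 0.4  0.7 -0.1] shift [-2.1 -8.4 96.3] twist [-0.007 -0.016 -0.059]
```

View pics/w1.png

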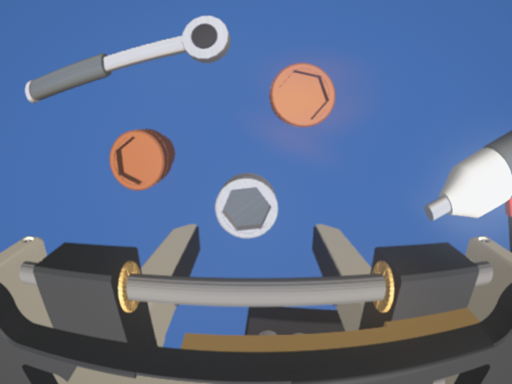

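The wrist view shows the bright socket_36 at (246,207), with the brown ones at (138,159) and (303,95) and clear of the fingers. I'll compute its centre from this view.

```bash
cat >> h.py <<'E'
def wcirc(f,info,uv,z,r=50):
    """centre and diameter of a bright grey disc near uv in a wrist picture, at height z"""
    h=cv2.cvtColor(cv2.imread('pics/'+f),cv2.COLOR_BGR2HSV); vv,uu=np.mgrid[:384,:512]
    m=((h[...,1]<70)&(h[...,2]>90)&(np.hypot(uu-uv[0],vv-uv[1])<r)).astype(np.uint8)
    cs,_=cv2.findContours(m,cv2.RETR_EXTERNAL,cv2.CHAIN_APPROX_NONE); c=max(cs,key=cv2.contourArea)
    q=onplane(info,c[:,0,:],z,True)[:,:2]
    (x,y),rad=cv2.minEnclosingCircle((q*1000).astype(np.float32))
    print('circle mm',round(x,1),round(y,1),'diam',round(2*rad,1),'bbox',cv2.boundingRect(c))
E
python3 - <<'E'
from h import *
wcirc('w1.png',robot.camera_info('wrist'),(246,207),.058)
E
```

```text
circle mm 528.0 -408.2 diam 56.1 bbox (215, 173, 63, 65)
```

```bash
python3 -m pendant '[{"translation":[-1,-9,10],"twist":[-0.007,-0.015,-0.06],"grip":0.5},{"translation":[0,0,15],"twist":[0,0,0],"grip":0.5},{"translation":[0,0,20],"twist":[0,0,0],"grip":0.5},{"translation":[0,0,25],"twist":[0,0,0],"grip":0.5},{"translation":[0,0,18],"twist":[0,0,0],"grip":0.5},{"translation":[0,0,8],"twist":[0,0,0],"grip":0.5},{"translation":[0,0,0],"twist":[0,0,0],"grip":0.5},{"translation":[0,0,0],"twist":[0,0,0],"grip":-0.5},{"translation":[0,0,0],"twist":[0,0,0],"grip":-0.5},{"translation":[0,0,0],"twist":[0,0,0],"grip":-0.5}]' 30
python3 -c "
from h import *
to([.527,-.4095,.12],5)"
```

```text
t: 3.15
tool_pos: [0.5231, -0.4187, 0.0292]
orientation: [2.149, 2.281, 0.002]
force: [1.1, -0.4, -5.8]
opening: 0.0515
t 3.15 pos [ 0.5231 -0.4187  0.0292] open 0.0515 F [ 1.1 -0.4 -5.8] shift [  8.6   5.  -90.8] twist [ 0.006  0.005 -0.027]
```

```bash
python3 -m pendant '[{"translation":[0,0,0],"twist":[0,0,0],"grip":0.5},{"translation":[0,0,0],"twist":[0,0,0],"grip":0.5},{"translation":[4,0,0],"twist":[0,0,0],"grip":0.5},{"translation":[4,2,0],"twist":[0,0,0],"grip":0.5},{"translation":[3,2,0],"twist":[0,0,0],"grip":0.5},{"translation":[0,0,0],"twist":[0,0,0],"grip":0.5},{"translation":[0,0,0],"twist":[0,0,0],"grip":0.5},{"translation":[0,0,0],"twist":[0,0,0],"grip":0.5},{"translation":[0,0,0],"twist":[0,0,0],"grip":0.5},{"translation":[0,0,0],"twist":[0,0,0],"grip":0.5}]' 30
python3 -c "
from h import *
to([.527,-.4095,.028],5)
snap('wrist','w2.png')
to([.527,-.4095,.028],5)"
```

```text
t: 4.15
tool_pos: [0.5271, -0.4068, 0.0312]
orientation: [2.147, 2.281, 0.0]
force: [0.2, 1.8, 1.2]
opening: 0.0695
t 4.15 pos [ 0.5271 -0.4068  0.0312] open 0.0695 F [0.2 1.8 1.2] shift [-2.6 -0.3  3.2] twist [ 0.006  0.007 -0.027]
t 4.2 pos [ 0.5271 -0.4068  0.0312] open 0.0699 F [ 0.4 -0.5  0.3] shift [-2.6 -0.3  3.2] twist [ 0.006  0.007 -0.027]
```

View pics/w2.png

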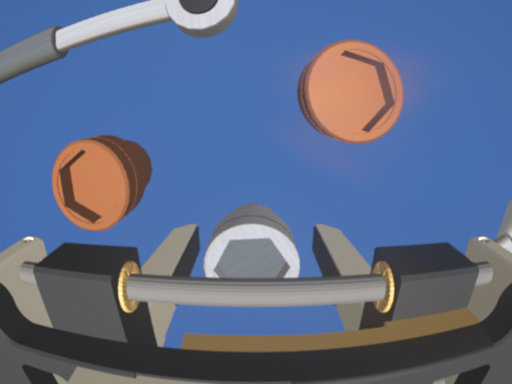

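```bash
python3 - <<'E'
from h import *
i=robot.camera_info('wrist')
print((onplane(i,[[205,262],[299,262],[252,223],[252,265]],.058,True)*1000).round(1))
E
```

```text
[[ 500.7 -409.4   58. ]
 [ 550.4 -406.5   58. ]
 [ 524.3 -385.6   58. ]
 [ 525.7 -409.5   58. ]]
```

```bash
python3 -m pendant '[{"translation":[-3,0,3],"twist":[0,0,-0.02],"grip":0.5},{"translation":[0,0,1],"twist":[0,0,0],"grip":-0.5},{"translation":[0,0,0],"twist":[0,0,0],"grip":-0.5},{"translation":[0,0,0],"twist":[0,0,0],"grip":-0.5},{"translation":[0,0,0],"twist":[0,0,0],"grip":-0.5},{"translation":[0,0,-10],"twist":[0,0,0],"grip":-0.5},{"translation":[0,0,-25],"twist":[0,0,0],"grip":-0.5},{"translation":[0,0,-25],"twist":[0,0,0],"grip":-0.5},{"translation":[0,0,-20],"twist":[0,0,0],"grip":-0.5},{"translation":[0,0,0],"twist":[0,0,0],"grip":-0.5}]' 40
python3 -c "
from h import *
to([.594,.091,.10],-3.5)"
```

```text
t: 5.2
tool_pos: [0.5232, -0.4065, 0.1048]
orientation: [-2.127, -2.308, -0.001]
force: [0.6, -0.6, -4.7]
opening: 0.0507
t 5.2 pos [ 0.5232 -0.4065  0.1048] open 0.0507 F [ 0.6 -0.6 -4.7] shift [490.  111.2   5.7] twist [-0.002 -0.002  0.143]
```

```bash
python3 -m pendant '[{"translation":[25,6,0],"twist":[0,0,0.02],"grip":-0.5},{"translation":[44,10,0],"twist":[0,0,0.02],"grip":-0.5},{"translation":[44,10,0],"twist":[0,0,0.02],"grip":-0.5},{"translation":[44,10,0],"twist":[0,0,0.02],"grip":-0.5},{"translation":[44,10,0],"twist":[0,0,0.02],"grip":-0.5},{"translation":[44,10,0],"twist":[0,0,0.02],"grip":-0.5},{"translation":[44,10,0],"twist":[0,0,0.02],"grip":-0.5},{"translation":[44,10,0],"twist":[0,0,0],"grip":-0.5},{"translation":[44,10,0],"twist":[0,0,0],"grip":-0.5},{"translation":[20,5,0],"twist":[0,0,0],"grip":-0.5}]' 40
python3 -c "
from h import *
to([.594,.091,.10],-3.5)
snap('wrist','w3.png')
to([.594,.091,.10],-3.5)"
```

```text
t: 6.2
tool_pos: [0.6112, 0.0031, 0.0915]
orientation: [-2.288, -2.129, 0.011]
force: [-0.3, -0.2, -4.7]
opening: 0.0509
t 6.2 pos [0.6112 0.0031 0.0915] open 0.0509 F [-0.3 -0.2 -4.7] shift [ 86.5 -23.6  -7.6] twist [-0.016 -0.006 -0.011]
t 6.25 pos [0.6114 0.0052 0.0911] open 0.051 F [-0.5  2.1 -6. ] shift [ 84.4 -23.6  -7.9] twist [-0.017 -0.007 -0.01 ]
```

View pics/w3.png

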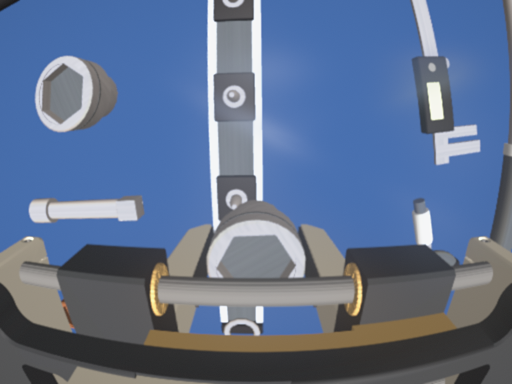

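The view shows shoes centred near (236,195), (235,98) and (235,5), the eye at (241,327), and the held socket hanging upright. Next I compute the clip positions.

```bash
python3 - <<'E'
from h import *
i=robot.camera_info('wrist')
print((onplane(i,[[235,97.5],[214,74],[256,121],[215,177]],.016,True)*1000).round(1))
print((onplane(i,[[234,95],[235,199]],.038,True)*1000).round(1), (onplane(i,[[241,330]],.02,True)*1000).round(1))
im=cv2.imread('pics/w3.png')
cv2.imwrite('pics/w3c.png',cv2.resize(im[0:215,170:300],None,fx=2.7,fy=2.7,interpolation=cv2.INTER_CUBIC))
E
```

```text
[[600.4  95.1  16. ]
 [584.8 116.1  16. ]
 [615.8  74.7  16. ]
 [578.4  31.1  16. ]]
[[601.5  95.4  38. ]
 [595.9  17.1  38. ]] [[ 586.2 -127.3   20. ]]
```

View pics/w3c.png

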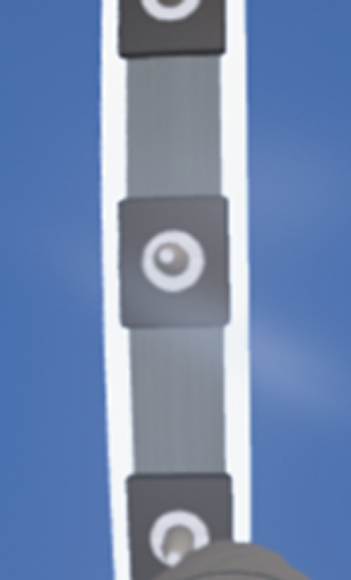

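```bash
python3 - <<'E'
from h import *
t=robot.camera_info('top')
print((onplane(t,np.array([(318.7,260.4),(368,263.9),(417.3,267.3),(464,270.7)])/1.5625,.016)*1000).round(1))
i=robot.camera_info('wrist'); s=robot.read_state()
print((onplane(i,[[234.1,96.3],[236.3,198.9]],.016,True)*1000).round(1))
print((onplane(i,[[208,257],[305,257]],s['tool_pos'][2]+.030,True)*1000).round(1),s['tool_pos'])
h=cv2.cvtColor(cv2.imread('pics/w3.png'),cv2.COLOR_BGR2GRAY)
print(h[195:262:2,256])
to([.5975,.0925,.10],-3.5)
E
```

```text
[[601.9 178.1  16. ]
 [597.2  92.1  16. ]
 [592.6   6.1  16. ]
 [587.9 -75.2  16. ]]
[[599.7  96.1  16. ]
 [594.6  11.1  16. ]]
[[588.   10.  121.1]
 [637.8   6.8 121.1]] [0.61139802 0.00523074 0.09114964]
[188 188 178 123 120 120 121 122 107 121 121 123 148 210 212 213 216 216
 216 217 191 133 137 135 133 134 135 134 133 133 136 135 134 133]
t 6.25 pos [0.6114 0.0052 0.0911] open 0.051 F [-0.5  2.1 -6. ] shift [ 86.1 -20.2  -7.9] twist [-0.017 -0.007 -0.01 ]
```

```bash
python3 -m pendant '[{"translation":[20,-5,-4],"twist":[-0.017,-0.007,-0.01],"grip":-0.5},{"translation":[25,-5,0],"twist":[0,0,0],"grip":-0.5},{"translation":[20,-5,0],"twist":[0,0,0],"grip":-0.5},{"translation":[15,-4,0],"twist":[0,0,0],"grip":-0.5},{"translation":[4,0,0],"twist":[0,0,0],"grip":-0.5},{"translation":[0,0,0],"twist":[0,0,0],"grip":-0.5},{"translation":[0,0,0],"twist":[0,0,0],"grip":-0.5},{"translation":[0,0,0],"twist":[0,0,0],"grip":-0.5},{"translation":[0,0,0],"twist":[0,0,0],"grip":-0.5},{"translation":[0,0,0],"twist":[0,0,0],"grip":-0.5}]' 40
python3 -c "
from h import *
to([.5975,.0905,.046],-3.5)"
```

```text
t: 7.25
tool_pos: [0.5928, 0.0913, 0.0867]
orientation: [-2.283, -2.15, 0.014]
force: [-0.3, 0.4, -5.5]
opening: 0.0513
t 7.25 pos [0.5928 0.0913 0.0867] open 0.0513 F [-0.3  0.4 -5.5] shift [-0.4  5.2 40.6] twist [-0.01   0.003  0.001]
```

```bash
python3 -m pendant '[{"translation":[0,5,0],"twist":[-0.01,0,0],"grip":-0.5},{"translation":[0,0,0],"twist":[0,0,0],"grip":-0.5},{"translation":[0,0,8],"twist":[0,0,0],"grip":-0.5},{"translation":[0,0,10],"twist":[0,0,0],"grip":-0.5},{"translation":[0,0,8],"twist":[0,0,0],"grip":-0.5},{"translation":[0,0,6],"twist":[0,0,0],"grip":-0.5},{"translation":[0,0,2],"twist":[0,0,0],"grip":-0.5},{"translation":[0,0,0],"twist":[0,0,0],"grip":-0.5},{"translation":[0,0,0],"twist":[0,0,0],"grip":-0.5},{"translation":[0,0,0],"twist":[0,0,0],"grip":-0.5}]' 40
python3 -c "
from h import *
to([.5975,.0905,.044],-3.5)"
```

```text
t: 8.25
tool_pos: [0.5979, 0.0903, 0.0487]
orientation: [2.287, 2.152, -0.003]
force: [-0.4, 0.6, -5.4]
opening: 0.0512
t 8.25 pos [0.5979 0.0903 0.0487] open 0.0512 F [-0.4  0.6 -5.4] shift [ 0.2 -0.5  4.7] twist [-0.     0.003  0.   ]
```

```bash
python3 -m pendant '[{"translation":[0,0,2],"twist":[0,0,0],"grip":-0.5},{"translation":[0,0,1.5],"twist":[0,0,0],"grip":-0.5},{"translation":[0,0,1],"twist":[0,0,0],"grip":-0.5},{"translation":[0,0,0],"twist":[0,0,0],"grip":-0.5},{"translation":[0,0,0],"twist":[0,0,0],"grip":-0.5},{"translation":[0,0,0],"twist":[0,0,0],"grip":-0.5},{"translation":[0,0,0],"twist":[0,0,0],"grip":-0.5},{"translation":[0,0,0],"twist":[0,0,0],"grip":-0.5},{"translation":[0,0,0],"twist":[0,0,0],"grip":-0.5},{"translation":[0,0,0],"twist":[0,0,0],"grip":-0.5}]' 40
```

```text
t: 9.25
tool_pos: [0.5987, 0.0901, 0.045]
orientation: [2.286, 2.151, -0.002]
force: [0.6, -0.2, -5.8]
opening: 0.051
```

```bash
python3 -m pendant '[{"translation":[0,0,1.5],"twist":[0,0,0],"grip":-0.5},{"translation":[0,0,1.5],"twist":[0,0,0],"grip":-0.5},{"translation":[0,0,1],"twist":[0,0,0],"grip":-0.5},{"translation":[0,0,0],"twist":[0,0,0],"grip":-0.5},{"translation":[0,0,0],"twist":[0,0,0],"grip":-0.5},{"translation":[0,0,0],"twist":[0,0,0],"grip":-0.5},{"translation":[0,0,0],"twist":[0,0,0],"grip":-0.5},{"translation":[0,0,0],"twist":[0,0,0],"grip":-0.5},{"translation":[0,0,0],"twist":[0,0,0],"grip":-0.5},{"translation":[0,0,0],"twist":[0,0,0],"grip":-0.5}]' 40
```

```text
t: 10.25
tool_pos: [0.5992, 0.0903, 0.0427]
orientation: [2.285, 2.151, -0.001]
force: [-0.9, 0.4, -3.1]
opening: 0.0507
```

```bash
python3 -m pendant '[{"translation":[0,0,1],"twist":[0,0,0],"grip":-0.5},{"translation":[0,0,0.5],"twist":[0,0,0],"grip":-0.5},{"translation":[0,0,0],"twist":[0,0,0],"grip":0.4},{"translation":[0,0,0],"twist":[0,0,0],"grip":0.5},{"translation":[0,0,0],"twist":[0,0,0],"grip":0.5},{"translation":[0,0,-5],"twist":[0,0,0],"grip":0.5},{"translation":[0,0,-20],"twist":[0,0,0],"grip":0.5},{"translation":[0,0,-30],"twist":[0,0,0],"grip":0.5},{"translation":[0,0,-30],"twist":[0,0,0],"grip":0.5},{"translation":[0,0,-10],"twist":[0,0,0],"grip":0.5}]' 40
python3 -c "
from h import *
to([.4675,.1123,.125],0)
i=robot.camera_info('wrist'); p,d,_=snap('wrist','w4.png')
to([.4675,.1123,.125],0)"
```

```text
t: 11.25
tool_pos: [0.5997, 0.0905, 0.1411]
orientation: [2.285, 2.15, 0.002]
force: [0.3, 0.1, 0.9]
opening: 0.0699
t 11.25 pos [0.5997 0.0905 0.1411] open 0.0699 F [0.3 0.1 0.9] shift [  13.7 -133.4   15.5] twist [ 0.004  0.003 -0.061]
t 11.3 pos [0.6001 0.0906 0.1417] open 0.0698 F [0.6 0.6 0.6] shift [  13.7 -133.8   16. ] twist [ 0.005  0.002 -0.061]
```

View pics/w4.png

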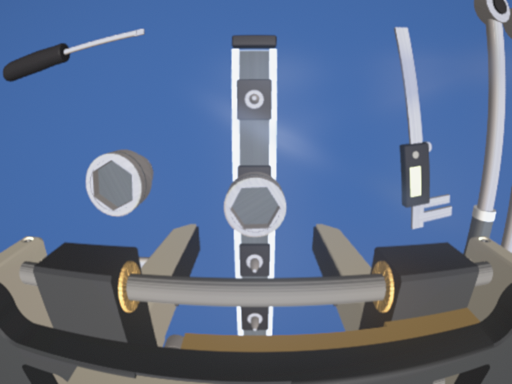

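socket_36 stands upright at (254,206) over clip c. socket_42 is at (118,184), and posts are at (254,98) for d, (254,262) for b and (254,320) for a. Next I check the numbers and find 42.

```bash
python3 - <<'E'
from h import *
i=robot.camera_info('wrist')
wcirc('w4.png',i,(118,182),.062,45)
# seated rim: horizontal/vertical extremes on z=.074
print((onplane(i,[[224,206],[285,206],[254,176],[254,238]],.074,True)*1000).round(1))
print('d,b',(onplane(i,[[254,98.5],[254,262]],.016,True)*1000).round(1))
p=cv2.imread('pics/w4.png'); 
E
```

```text
circle mm 477.2 115.9 diam 74.2 bbox (86, 150, 67, 67)
[[574.8  92.2  74. ]
 [625.   89.1  74. ]
 [601.1 115.8  74. ]
 [597.7  62.1  74. ]]
d,b [[605.  180.3  16. ]
 [594.3   7.4  16. ]]
```

```bash
python3 -m pendant '[{"translation":[3,-25,3],"twist":[0,0,-0.03],"grip":0.85},{"translation":[3,-35,5],"twist":[0,0,-0.03],"grip":0.85},{"translation":[4,-35,5],"twist":[0,0,0],"grip":0.85},{"translation":[3,-25,3],"twist":[0,0,0],"grip":0.85},{"translation":[0,-7,0],"twist":[0,0,0],"grip":0.85},{"translation":[0,0,0],"twist":[0,0,0],"grip":0.85},{"translation":[0,0,0],"twist":[0,0,0],"grip":0.85},{"translation":[0,0,0],"twist":[0,0,0],"grip":0.85},{"translation":[0,0,0],"twist":[0,0,0],"grip":0.85},{"translation":[0,0,0],"twist":[0,0,0],"grip":0.85}]' 40
python3 -c "
from h import *
to([.4675,.1123,.03],0)
i=robot.camera_info('wrist'); p,d,_=snap('wrist','w5.png')
to([.4675,.1123,.03],0)
wcirc('w5.png',i,(250,205),.062,60)"
```

```text
t: 12.3
tool_pos: [0.4717, 0.1053, 0.1188]
orientation: [2.218, 2.218, 0.001]
force: [0.0, 0.4, 0.1]
opening: 0.0859
t 12.3 pos [0.4717 0.1053 0.1188] open 0.0859 F [0.  0.4 0.1] shift [ 7.3 -4.5 88.8] twist [0.004 0.003 0.   ]
t 12.35 pos [0.4716 0.1053 0.1188] open 0.0862 F [-0.7  0.1  0.1] shift [ 7.3 -4.5 88.8] twist [0.004 0.003 0.   ]
circle mm 469.1 116.1 diam 63.4 bbox (214, 157, 76, 78)
```

```bash
python3 -m pendant '[{"translation":[8,-4,5],"twist":[0.004,0.003,0],"grip":0.85},{"translation":[0,0,15],"twist":[0,0,0],"grip":0.85},{"translation":[0,0,20],"twist":[0,0,0],"grip":0.85},{"translation":[0,0,20],"twist":[0,0,0],"grip":0.85},{"translation":[0,0,18],"twist":[0,0,0],"grip":0.85},{"translation":[0,0,8],"twist":[0,0,0],"grip":0.85},{"translation":[0,0,2],"twist":[0,0,0],"grip":0.85},{"translation":[0,0,0],"twist":[0,0,0],"grip":0.85},{"translation":[0,0,0],"twist":[0,0,0],"grip":0.85},{"translation":[0,0,0],"twist":[0,0,0],"grip":0.85}]' 40
python3 -c "
from h import *
to([.468,.113,.028],0)"
```

```text
t: 13.35
tool_pos: [0.4688, 0.117, 0.029]
orientation: [-2.222, -2.221, -0.005]
force: [-0.9, -0.2, 0.7]
opening: 0.0858
t 13.35 pos [0.4688 0.117  0.029 ] open 0.0858 F [-0.9 -0.2  0.7] shift [-4.  -0.8  1. ] twist [ 0.002 -0.002 -0.   ]
```

```bash
python3 -m pendant '[{"translation":[-3,-1,0],"twist":[0,0,0],"grip":0.85},{"translation":[0,0,0],"twist":[0,0,0],"grip":0.85},{"translation":[0,0,0],"twist":[0,0,0],"grip":-0.5},{"translation":[0,0,0],"twist":[0,0,0],"grip":-0.5},{"translation":[0,0,0],"twist":[0,0,0],"grip":-0.5},{"translation":[0,0,0],"twist":[0,0,0],"grip":-0.5},{"translation":[0,0,-10],"twist":[0,0,0],"grip":-0.5},{"translation":[0,0,-25],"twist":[0,0,0],"grip":-0.5},{"translation":[0,0,-30],"twist":[0,0,0],"grip":-0.5},{"translation":[0,0,-20],"twist":[0,0,0],"grip":-0.5}]' 45
python3 -c "
from h import *
to([.603,.178,.12],-3.5)"
```

```text
t: 14.35
tool_pos: [0.4613, 0.1126, 0.1118]
orientation: [-2.216, -2.214, 0.012]
force: [0.6, -0.1, -6.8]
opening: 0.0595
t 14.35 pos [0.4613 0.1126 0.1118] open 0.0595 F [ 0.6 -0.1 -6.8] shift [ 65.5 141.6  -9.8] twist [-0.012 -0.     0.06 ]
```

```bash
python3 -m pendant '[{"translation":[8,15,-8],"twist":[-0.01,0,0.02],"grip":-0.5},{"translation":[15,30,-3],"twist":[0,0,0.02],"grip":-0.5},{"translation":[15,32,0],"twist":[0,0,0.02],"grip":-0.5},{"translation":[15,32,0],"twist":[0,0,0],"grip":-0.5},{"translation":[10,22,0],"twist":[0,0,0],"grip":-0.5},{"translation":[3,7,0],"twist":[0,0,0],"grip":-0.5},{"translation":[0,0,0],"twist":[0,0,0],"grip":-0.5},{"translation":[0,0,0],"twist":[0,0,0],"grip":-0.5},{"translation":[0,0,0],"twist":[0,0,0],"grip":-0.5},{"translation":[0,0,0],"twist":[0,0,0],"grip":-0.5}]' 45
python3 -c "
from h import *
to([.603,.179,.048],-3.5)"
```

```text
t: 15.35
tool_pos: [0.5994, 0.1732, 0.1208]
orientation: [-2.285, -2.145, 0.018]
force: [-0.0, 0.2, -6.7]
opening: 0.0596
t 15.35 pos [0.5994 0.1732 0.1208] open 0.0596 F [-0.   0.2 -6.7] shift [ 6.3  4.2 72.7] twist [-0.013  0.003 -0.002]
```

```bash
python3 -m pendant '[{"translation":[6,4,0],"twist":[-0.013,0,0],"grip":-0.5},{"translation":[0,0,10],"twist":[0,0,0],"grip":-0.5},{"translation":[0,0,18],"twist":[0,0,0],"grip":-0.5},{"translation":[0,0,18],"twist":[0,0,0],"grip":-0.5},{"translation":[0,0,12],"twist":[0,0,0],"grip":-0.5},{"translation":[0,0,4],"twist":[0,0,0],"grip":-0.5},{"translation":[0,0,1],"twist":[0,0,0],"grip":-0.5},{"translation":[0,0,0],"twist":[0,0,0],"grip":-0.5},{"translation":[0,0,0],"twist":[0,0,0],"grip":-0.5},{"translation":[0,0,0],"twist":[0,0,0],"grip":-0.5}]' 45
python3 -c "
from h import *
to([.603,.179,.044],-3.5)"
```

```text
t: 16.35
tool_pos: [0.6041, 0.1795, 0.0564]
orientation: [2.287, 2.147, 0.002]
force: [-0.2, -0.2, -6.6]
opening: 0.0594
t 16.35 pos [0.6041 0.1795 0.0564] open 0.0594 F [-0.2 -0.2 -6.6] shift [-0.5 -1.1 12.4] twist [ 0.005  0.002 -0.002]
```

```bash
python3 -m pendant '[{"translation":[0,-1,4],"twist":[0,0,0],"grip":-0.5},{"translation":[0,0,4],"twist":[0,0,0],"grip":-0.5},{"translation":[0,0,2],"twist":[0,0,0],"grip":-0.5},{"translation":[0,0,1.5],"twist":[0,0,0],"grip":-0.5},{"translation":[0,0,1],"twist":[0,0,0],"grip":-0.5},{"translation":[0,0,1],"twist":[0,0,0],"grip":-0.5},{"translation":[0,0,0],"twist":[0,0,0],"grip":-0.5},{"translation":[0,0,0],"twist":[0,0,0],"grip":-0.5},{"translation":[0,0,0],"twist":[0,0,0],"grip":-0.5},{"translation":[0,0,0],"twist":[0,0,0],"grip":-0.5}]' 45
```

```text
t: 17.35
tool_pos: [0.6051, 0.1798, 0.0473]
orientation: [2.285, 2.145, 0.008]
force: [-2.4, -1.1, -2.7]
opening: 0.0593
```

```bash
python3 -m pendant '[{"translation":[0,-2,-0.5],"twist":[0,0,0],"grip":-0.5},{"translation":[0,-2,0],"twist":[0,0,0],"grip":-0.5},{"translation":[0,0,1],"twist":[0,0,0],"grip":-0.5},{"translation":[0,0,1],"twist":[0,0,0],"grip":-0.5},{"translation":[0,0,1],"twist":[0,0,0],"grip":-0.5},{"translation":[0,0,1],"twist":[0,0,0],"grip":-0.5},{"translation":[0,0,0],"twist":[0,0,0],"grip":-0.5},{"translation":[0,0,0],"twist":[0,0,0],"grip":-0.5},{"translation":[0,0,0],"twist":[0,0,0],"grip":-0.5},{"translation":[0,0,0],"twist":[0,0,0],"grip":-0.5}]' 45
python3 -c "
from h import *
to([.603,.179,.044],-3.5)"
```

```text
t: 18.35
tool_pos: [0.6013, 0.1801, 0.0473]
orientation: [2.284, 2.145, 0.009]
force: [-2.0, -0.8, -1.8]
opening: 0.0596
t 18.35 pos [0.6013 0.1801 0.0473] open 0.0596 F [-2.  -0.8 -1.8] shift [-1.   1.7  3.3] twist [ 0.01   0.001 -0.002]
```

```bash
python3 - <<'E'
from h import *
s,_,_=snap('scene'); w,_,_=snap('wrist','w6.png')
c=cv2.resize(s[150:310,180:400,::-1],None,fx=3,fy=3,interpolation=cv2.INTER_CUBIC)
cv2.imwrite('pics/s6.png',c)
E
```

```text
(no output)
```

View pics/s6.png

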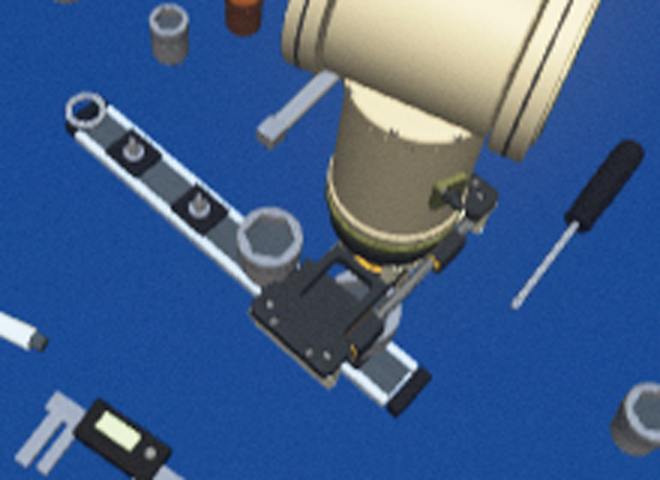

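```bash
python3 -m pendant '[{"translation":[0,1,0],"twist":[0.01,0,0],"grip":-0.5},{"translation":[0,0,0],"twist":[0,0,0],"grip":0.35},{"translation":[0,0,0],"twist":[0,0,0],"grip":0.5},{"translation":[0,0,0],"twist":[0,0,0],"grip":0.65},{"translation":[0,0,0],"twist":[0,0,0],"grip":0.65},{"translation":[0,0,-5],"twist":[0,0,0],"grip":0.65},{"translation":[0,0,-20],"twist":[0,0,0],"grip":0.65},{"translation":[0,0,-30],"twist":[0,0,0],"grip":0.65},{"translation":[0,0,-30],"twist":[0,0,0],"grip":0.65},{"translation":[0,0,-5],"twist":[0,0,0],"grip":0.65}]' 45
python3 -c "
from h import *
to([.5171,.3903,.125],-3.5)
i=robot.camera_info('wrist'); p,d,_=snap('wrist','w7.png')
to([.5171,.3903,.125],-3.5)
wcirc('w7.png',i,(254,206),.078,45)"
```

```text
t: 19.45
tool_pos: [0.6038, 0.1806, 0.1422]
orientation: [2.289, 2.149, 0.003]
force: [0.9, 0.4, 0.7]
opening: 0.0769
t 19.45 pos [0.6038 0.1806 0.1422] open 0.0769 F [0.9 0.4 0.7] shift [203.8 -99.7  16.9] twist [ 0.003  0.    -0.002]
t 19.5 pos [0.6034 0.1805 0.1413] open 0.077 F [1.4 0.6 0.4] shift [203.9 -99.4  16. ] twist [ 0.002  0.    -0.002]
circle mm 602.8 180.2 diam 76.9 bbox (217, 162, 73, 88)
```

View pics/w7.png

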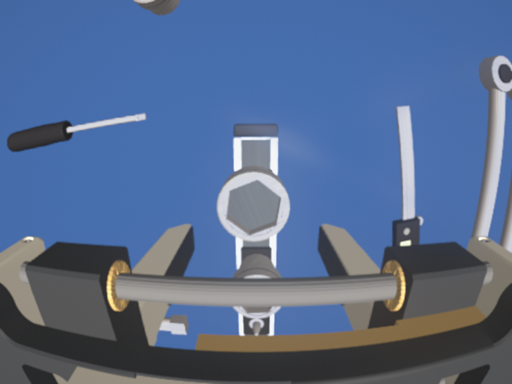

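socket_42 stands at (253,206) on clip d, next to 36. Before reaching for socket_30, I check the clearance of the tall block beside it.

```bash
python3 - <<'E'
from h import *
z=np.load('top0.npz'); P=cloud(robot.camera_info('top'),z['d'])
for y0 in (.42,.46,.48,.5,.52,.54,.58):
    m=(P[...,0]>.35)&(P[...,0]<.62)&(P[...,1]>y0)&(P[...,1]<y0+.02); print(y0,P[...,2][m].max().round(3))
E
python3 -m pendant '[{"translation":[25,-12,0],"twist":[0,0,0],"grip":0.35},{"translation":[40,-19,4],"twist":[0,0,0],"grip":0.35},{"translation":[40,-19,4],"twist":[0,0,0],"grip":0.35},{"translation":[40,-19,4],"twist":[0,0,0],"grip":0.35},{"translation":[30,-15,4],"twist":[0,0,0],"grip":0.35},{"translation":[18,-10,0],"twist":[0,0,0],"grip":0.35},{"translation":[6,-3,0],"twist":[0,0,0],"grip":0.35},{"translation":[0,0,0],"twist":[0,0,0],"grip":0.35},{"translation":[0,0,0],"twist":[0,0,0],"grip":0.35},{"translation":[0,0,0],"twist":[0,0,0],"grip":0.35}]' 40
python3 -c "
from h import *
to([.5171,.3903,.026],-3.5)
i=robot.camera_info('wrist'); p,d,_=snap('wrist','w8.png')
to([.5171,.3903,.026],-3.5)
wcirc('w8.png',i,(250,205),.054,50)"
```

```text
0.42 0.006
0.46 0.005
0.48 0.008
0.5 0.006
0.52 0.205
0.54 0.205
0.58 0.204
t: 20.5
tool_pos: [0.5141, 0.387, 0.1138]
orientation: [2.294, 2.144, -0.014]
force: [-0.1, 0.4, -0.1]
opening: 0.0623
t 20.5 pos [0.5141 0.387  0.1138] open 0.0623 F [-0.1  0.4 -0.1] shift [ 4.2  3.2 87.8] twist [-0.005  0.008 -0.006]
t 20.55 pos [0.5142 0.3868 0.1139] open 0.0629 F [ 0.3 -0.9  0.1] shift [ 4.3  3.1 87.8] twist [-0.005  0.008 -0.007]
circle mm 519.2 395.8 diam 48.9 bbox (234, 168, 55, 59)
```

```bash
python3 -m pendant '[{"translation":[5,4,5],"twist":[-0.005,0.008,0],"grip":0.35},{"translation":[0,0,15],"twist":[0,0,0],"grip":0.35},{"translation":[0,0,20],"twist":[0,0,0],"grip":0.35},{"translation":[0,0,20],"twist":[0,0,0],"grip":0.35},{"translation":[0,0,18],"twist":[0,0,0],"grip":0.35},{"translation":[0,0,8],"twist":[0,0,0],"grip":0.35},{"translation":[0,0,1],"twist":[0,0,0],"grip":0.35},{"translation":[0,0,0],"twist":[0,0,0],"grip":0.35},{"translation":[0,0,0],"twist":[0,0,0],"grip":0.35},{"translation":[0,0,0],"twist":[0,0,0],"grip":0.35}]' 40
python3 -c "
from h import *
to([.518,.3915,.026],-3.5)"
```

```text
t: 21.55
tool_pos: [0.5224, 0.3882, 0.0208]
orientation: [2.302, 2.138, 0.005]
force: [0.2, 0.2, 0.5]
opening: 0.0626
t 21.55 pos [0.5224 0.3882 0.0208] open 0.0626 F [0.2 0.2 0.5] shift [ 3.  -4.6 -5.2] twist [ 0.002 -0.002 -0.013]
```

```bash
python3 -m pendant '[{"translation":[3,-4,-4],"twist":[0,0,0],"grip":0.35},{"translation":[0,0,0],"twist":[0,0,0],"grip":0.35},{"translation":[0,0,0],"twist":[0,0,0],"grip":-0.6},{"translation":[0,0,0],"twist":[0,0,0],"grip":-0.6},{"translation":[0,0,0],"twist":[0,0,0],"grip":-0.6},{"translation":[0,0,0],"twist":[0,0,0],"grip":-0.6},{"translation":[0,0,-10],"twist":[0,0,0],"grip":-0.6},{"translation":[0,0,-30],"twist":[0,0,0],"grip":-0.6},{"translation":[0,0,-40],"twist":[0,0,0],"grip":-0.6},{"translation":[0,0,-30],"twist":[0,0,0],"grip":-0.6}]' 40
python3 -c "
from h import *
to([.5935,.0065,.125],-3.5)"
```

```text
t: 22.55
tool_pos: [0.5136, 0.3889, 0.133]
orientation: [-2.3, -2.136, 0.016]
force: [0.6, 1.3, -2.0]
opening: 0.0434
t 22.55 pos [0.5136 0.3889 0.133 ] open 0.0434 F [ 0.6  1.3 -2. ] shift [-375.4  108.     9.2] twist [-0.008  0.006 -0.013]
```

```bash
python3 -m pendant '[{"translation":[-22,6,-5],"twist":[-0.008,0.006,-0.01],"grip":-0.6},{"translation":[-42,12,-1],"twist":[0,0,0],"grip":-0.6},{"translation":[-42,12,-1],"twist":[0,0,0],"grip":-0.6},{"translation":[-42,12,-1],"twist":[0,0,0],"grip":-0.6},{"translation":[-42,12,-1],"twist":[0,0,0],"grip":-0.6},{"translation":[-42,12,-1],"twist":[0,0,0],"grip":-0.6},{"translation":[-42,12,-1],"twist":[0,0,0],"grip":-0.6},{"translation":[-42,12,-1],"twist":[0,0,0],"grip":-0.6},{"translation":[-40,12,0],"twist":[0,0,0],"grip":-0.6},{"translation":[-15,4,0],"twist":[0,0,0],"grip":-0.6}]' 40
python3 -c "
from h import *
to([.5935,.0065,.125],-3.5)"
```

```text
t: 23.55
tool_pos: [0.5991, 0.0023, 0.1546]
orientation: [2.283, 2.156, 0.016]
force: [-0.0, 0.5, -3.0]
opening: 0.0434
t 23.55 pos [0.5991 0.0023 0.1546] open 0.0434 F [-0.   0.5 -3. ] shift [ 3.7 -6.  29.6] twist [ 0.008 -0.006  0.004]
```

```bash
python3 -m pendant '[{"translation":[4,-6,10],"twist":[0.008,-0.006,0],"grip":-0.6},{"translation":[0,0,20],"twist":[0,0,0],"grip":-0.6},{"translation":[0,0,20],"twist":[0,0,0],"grip":-0.6},{"translation":[0,0,15],"twist":[0,0,0],"grip":-0.6},{"translation":[0,0,5],"twist":[0,0,0],"grip":-0.6},{"translation":[0,0,0],"twist":[0,0,0],"grip":-0.6},{"translation":[0,0,0],"twist":[0,0,0],"grip":-0.6},{"translation":[0,0,0],"twist":[0,0,0],"grip":-0.6},{"translation":[0,0,0],"twist":[0,0,0],"grip":-0.6},{"translation":[0,0,0],"twist":[0,0,0],"grip":-0.6}]' 40
python3 -c "
from h import *
to([.5935,.0065,.048],-3.5)"
```

```text
t: 24.55
tool_pos: [0.5924, 0.0093, 0.0839]
orientation: [-2.284, -2.155, -0.001]
force: [0.0, 0.1, -3.2]
opening: 0.0431
t 24.55 pos [0.5924 0.0093 0.0839] open 0.0431 F [ 0.   0.1 -3.2] shift [-2.8  1.2 35.9] twist [-0.001 -0.001  0.003]
```

```bash
python3 -m pendant '[{"translation":[-3,1,0],"twist":[0,0,0],"grip":-0.6},{"translation":[0,0,0],"twist":[0,0,0],"grip":-0.6},{"translation":[0,0,8],"twist":[0,0,0],"grip":-0.6},{"translation":[0,0,12],"twist":[0,0,0],"grip":-0.6},{"translation":[0,0,8],"twist":[0,0,0],"grip":-0.6},{"translation":[0,0,4],"twist":[0,0,0],"grip":-0.6},{"translation":[0,0,2],"twist":[0,0,0],"grip":-0.6},{"translation":[0,0,1],"twist":[0,0,0],"grip":-0.6},{"translation":[0,0,0],"twist":[0,0,0],"grip":-0.6},{"translation":[0,0,0],"twist":[0,0,0],"grip":-0.6}]' 40
python3 -c "
from h import *
to([.5935,.0065,.042],-3.5)"
```

```text
t: 25.55
tool_pos: [0.5931, 0.0057, 0.0455]
orientation: [-2.285, -2.154, 0.0]
force: [-0.1, 1.2, -3.4]
opening: 0.0429
t 25.55 pos [0.5931 0.0057 0.0455] open 0.0429 F [-0.1  1.2 -3.4] shift [0.8 0.3 3.5] twist [-0.001 -0.001  0.002]
```

```bash
python3 -m pendant '[{"translation":[0.5,0,2],"twist":[0,0,0],"grip":-0.6},{"translation":[0,0,1.5],"twist":[0,0,0],"grip":-0.6},{"translation":[0,0,1],"twist":[0,0,0],"grip":-0.6},{"translation":[0,0,1],"twist":[0,0,0],"grip":-0.6},{"translation":[0,0,1],"twist":[0,0,0],"grip":-0.6},{"translation":[0,0,0],"twist":[0,0,0],"grip":-0.6},{"translation":[0,0,0],"twist":[0,0,0],"grip":-0.6},{"translation":[0,0,0],"twist":[0,0,0],"grip":-0.6},{"translation":[0,0,0],"twist":[0,0,0],"grip":-0.6},{"translation":[0,0,0],"twist":[0,0,0],"grip":-0.6}]' 40
```

```text
t: 26.55
tool_pos: [0.5955, 0.0059, 0.0443]
orientation: [2.284, 2.154, 0.004]
force: [-1.7, -0.3, 0.1]
opening: 0.0434
```

```bash
python3 -m pendant '[{"translation":[0,-1,0],"twist":[0,0,0],"grip":-0.6},{"translation":[0,0,0],"twist":[0,0,0],"grip":0.1},{"translation":[0,0,0],"twist":[0,0,0],"grip":0.2},{"translation":[0,0,0],"twist":[0,0,0],"grip":0.35},{"translation":[0,0,0],"twist":[0,0,0],"grip":0.35},{"translation":[0,0,-5],"twist":[0,0,0],"grip":0.35},{"translation":[0,0,-20],"twist":[0,0,0],"grip":0.35},{"translation":[0,0,-30],"twist":[0,0,0],"grip":0.35},{"translation":[0,0,-30],"twist":[0,0,0],"grip":0.35},{"translation":[0,0,-5],"twist":[0,0,0],"grip":0.35}]' 40
python3 -c "
from h import *
to([.4753,-.1306,.12],-3.5)
"
```

```text
t: 27.55
tool_pos: [0.5937, 0.0061, 0.1373]
orientation: [2.285, 2.154, 0.004]
force: [1.0, 0.4, 0.3]
opening: 0.0626
t 27.55 pos [0.5937 0.0061 0.1373] open 0.0626 F [1.  0.4 0.3] shift [-143.4 -110.2   16.9] twist [ 0.003 -0.001  0.002]
```

```bash
python3 -m pendant '[{"translation":[-15,-12,0],"twist":[0,0,0],"grip":0.18},{"translation":[-28,-22,0],"twist":[0,0,0],"grip":0.18},{"translation":[-35,-27,3],"twist":[0,0,0],"grip":0.18},{"translation":[-30,-23,5],"twist":[0,0,0],"grip":0.18},{"translation":[-25,-18,5],"twist":[0,0,0],"grip":0.18},{"translation":[-10,-8,0],"twist":[0,0,-0.12],"grip":0.18},{"translation":[0,0,0],"twist":[0,0,-0.13],"grip":0.18},{"translation":[0,0,0],"twist":[0,0,-0.13],"grip":0.18},{"translation":[0,0,0],"twist":[0,0,-0.12],"grip":0.18},{"translation":[0,0,0],"twist":[0,0,0],"grip":0.18}]' 40
python3 -c "
from h import *
to([.4753,-.1306,.024],25)
i=robot.camera_info('wrist'); p,d,_=snap('wrist','w9.png')
to([.4753,-.1306,.024],25)
wcirc('w9.png',i,(250,210),.050,50)"
```

```text
t: 28.55
tool_pos: [0.4704, -0.1347, 0.1208]
orientation: [1.655, 2.666, 0.005]
force: [0.0, 0.1, -0.2]
opening: 0.0549
t 28.55 pos [ 0.4704 -0.1347  0.1208] open 0.0549 F [ 0.   0.1 -0.2] shift [ 1.6  5.7 96.8] twist [0.005 0.001 0.024]
t 28.6 pos [ 0.4704 -0.1346  0.1208] open 0.0549 F [-0.6  0.2  0. ] shift [ 1.6  5.7 96.8] twist [0.005 0.001 0.02 ]
circle mm 474.4 -126.8 diam 43.9 bbox (243, 173, 43, 51)
```

View pics/w9.png

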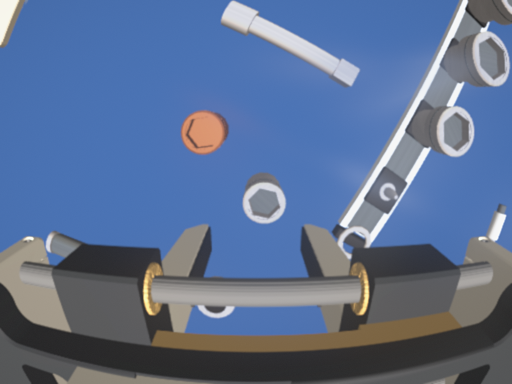

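socket_24 (bright) is at (264,202) and its brown look-alike at (204,132), clear of the fingers. Sockets 30 and 36 stand upright on the rail at (452,132) and (487,57).

```bash
python3 - <<'E'
from h import *
i=robot.camera_info('wrist')
print((onplane(i,[[264.5,202]],.05,True)*1000).round(1), (onplane(i,[[388,193]],.016,True)*1000).round(1))
to([.4755,-.1300,.024],25)
E
python3 -m pendant '[{"translation":[2,6,5],"twist":[0.005,0,0.02],"grip":0.18},{"translation":[0,0,15],"twist":[0,0,0],"grip":0.18},{"translation":[0,0,20],"twist":[0,0,0],"grip":0.18},{"translation":[0,0,20],"twist":[0,0,0],"grip":0.18},{"translation":[0,0,18],"twist":[0,0,0],"grip":0.18},{"translation":[0,0,8],"twist":[0,0,0],"grip":0.18},{"translation":[0,0,4],"twist":[0,0,0],"grip":0.18},{"translation":[0,0,0],"twist":[0,0,0],"grip":0.18},{"translation":[0,0,0],"twist":[0,0,0],"grip":0.18},{"translation":[0,0,0],"twist":[0,0,0],"grip":0.18}]' 35
python3 -c "
from h import *
to([.4755,-.130,.022],25)"
```

```text
[[ 477.  -128.8   50. ]] [[591.3 -74.4  16. ]]
t 28.6 pos [ 0.4704 -0.1346  0.1208] open 0.0549 F [-0.6  0.2  0. ] shift [ 2.   6.2 96.8] twist [0.005 0.001 0.02 ]
t: 29.6
tool_pos: [0.4771, -0.1299, 0.0291]
orientation: [1.724, 2.621, -0.0]
force: [-0.5, -0.5, -0.0]
opening: 0.0547
t 29.6 pos [ 0.4771 -0.1299  0.0291] open 0.0547 F [-0.5 -0.5 -0. ] shift [ 0.6 -1.6  7.1] twist [ 0.002  0.004 -0.029]
```

```bash
python3 -m pendant '[{"translation":[0.5,-1,5],"twist":[0,0,0],"grip":0.18},{"translation":[0,0,1],"twist":[0,0,0],"grip":0.18},{"translation":[0,0,0],"twist":[0,0,0],"grip":-0.7},{"translation":[0,0,0],"twist":[0,0,0],"grip":-0.7},{"translation":[0,0,0],"twist":[0,0,0],"grip":-0.7},{"translation":[0,0,0],"twist":[0,0,0],"grip":-0.7},{"translation":[0,0,-10],"twist":[0,0,0],"grip":-0.7},{"translation":[0,0,-25],"twist":[0,0,0],"grip":-0.7},{"translation":[0,0,-30],"twist":[0,0,0],"grip":-0.7},{"translation":[0,0,-20],"twist":[0,0,0],"grip":-0.7}]' 35
python3 -c "
from h import *
to([.589,-.075,.11],10)"
```

```text
t: 30.6
tool_pos: [0.4724, -0.1284, 0.1086]
orientation: [-1.726, -2.621, 0.003]
force: [0.2, 0.5, -2.7]
opening: 0.035
t 30.6 pos [ 0.4724 -0.1284  0.1086] open 0.035 F [ 0.2  0.5 -2.7] shift [  3.  128.2  -1.8] twist [-0.004 -0.001  0.232]
```

```bash
python3 -m pendant '[{"translation":[0,0,0],"twist":[0,0,0.12],"grip":-0.7},{"translation":[0,0,0],"twist":[0,0,0.11],"grip":-0.7},{"translation":[6,22,0],"twist":[0,0,0],"grip":-0.7},{"translation":[8,32,0],"twist":[0,0,0],"grip":-0.7},{"translation":[8,32,0],"twist":[0,0,0],"grip":-0.7},{"translation":[6,24,0],"twist":[0,0,0],"grip":-0.7},{"translation":[3,12,0],"twist":[0,0,0],"grip":-0.7},{"translation":[0,0,0],"twist":[0,0,0],"grip":-0.7},{"translation":[0,0,0],"twist":[0,0,0],"grip":-0.7},{"translation":[0,0,0],"twist":[0,0,0],"grip":-0.7}]' 35
python3 -c "
from h import *
to([.589,-.075,.055],10)"
```

```text
t: 31.6
tool_pos: [0.5919, -0.0766, 0.1172]
orientation: [2.029, 2.396, -0.002]
force: [-1.4, -0.3, -3.0]
opening: 0.0346
t 31.6 pos [ 0.5919 -0.0766  0.1172] open 0.0346 F [-1.4 -0.3 -3. ] shift [ 2.2 -2.6 62.2] twist [ 0.001  0.003 -0.009]
```

```bash
python3 -m pendant '[{"translation":[2,-3,5],"twist":[0,0.003,0],"grip":-0.7},{"translation":[0,0,12],"twist":[0,0,0],"grip":-0.7},{"translation":[0,0,15],"twist":[0,0,0],"grip":-0.7},{"translation":[0,0,12],"twist":[0,0,0],"grip":-0.7},{"translation":[0,0,7],"twist":[0,0,0],"grip":-0.7},{"translation":[0,0,3],"twist":[0,0,0],"grip":-0.7},{"translation":[0,0,0],"twist":[0,0,0],"grip":-0.7},{"translation":[0,0,0],"twist":[0,0,0],"grip":-0.7},{"translation":[0,0,0],"twist":[0,0,0],"grip":-0.7},{"translation":[0,0,0],"twist":[0,0,0],"grip":-0.7}]' 35
python3 -c "
from h import *
to([.589,-.075,.044],10)"
```

```text
t: 32.6
tool_pos: [0.5854, -0.0761, 0.0574]
orientation: [-2.031, -2.393, 0.001]
force: [0.3, 0.1, -2.7]
opening: 0.0348
t 32.6 pos [ 0.5854 -0.0761  0.0574] open 0.0348 F [ 0.3  0.1 -2.7] shift [ 0.5  3.8 13.4] twist [-0.002 -0.001 -0.011]
```

```bash
python3 -m pendant '[{"translation":[0.5,4,0],"twist":[0,0,0],"grip":-0.7},{"translation":[0,0,3],"twist":[0,0,0],"grip":-0.7},{"translation":[0,0,5],"twist":[0,0,0],"grip":-0.7},{"translation":[0,0,4],"twist":[0,0,0],"grip":-0.7},{"translation":[0,0,2],"twist":[0,0,0],"grip":-0.7},{"translation":[0,0,1],"twist":[0,0,0],"grip":-0.7},{"translation":[0,0,0],"twist":[0,0,0],"grip":-0.7},{"translation":[0,0,0],"twist":[0,0,0],"grip":-0.7},{"translation":[0,0,0],"twist":[0,0,0],"grip":-0.7},{"translation":[0,0,0],"twist":[0,0,0],"grip":-0.7}]' 35
python3 -c "
from h import *
to([.589,-.075,.039],10)"
```

```text
t: 33.6
tool_pos: [0.5904, -0.0749, 0.042]
orientation: [-2.032, -2.394, -0.0]
force: [1.1, -0.1, -3.5]
opening: 0.0349
t 33.6 pos [ 0.5904 -0.0749  0.042 ] open 0.0349 F [ 1.1 -0.1 -3.5] shift [ 0.2 -1.4  3. ] twist [-0.001 -0.001 -0.011]
```

```bash
python3 -m pendant '[{"translation":[0,-1,1.5],"twist":[0,0,0],"grip":-0.7},{"translation":[0,0,1],"twist":[0,0,0],"grip":-0.7},{"translation":[0,0,1],"twist":[0,0,0],"grip":-0.7},{"translation":[0,0,1],"twist":[0,0,0],"grip":-0.7},{"translation":[0,0,0],"twist":[0,0,0],"grip":-0.7},{"translation":[0,0,0],"twist":[0,0,0],"grip":-0.7},{"translation":[0,0,0],"twist":[0,0,0],"grip":-0.7},{"translation":[0,0,0],"twist":[0,0,0],"grip":-0.7},{"translation":[0,0,0],"twist":[0,0,0],"grip":-0.7},{"translation":[0,0,0],"twist":[0,0,0],"grip":-0.7}]' 35
```

```text
t: 34.6
tool_pos: [0.5899, -0.0752, 0.0407]
orientation: [2.032, 2.395, 0.001]
force: [-0.6, 0.3, -0.1]
opening: 0.0348
```

Contact: the z force went from −2.7 to 0. I release, rise and back away toward the base for a check.

```bash
python3 -m pendant '[{"translation":[0,0,0],"twist":[0,0,0],"grip":-0.1},{"translation":[0,0,0],"twist":[0,0,0],"grip":0.1},{"translation":[0,0,0],"twist":[0,0,0],"grip":0.18},{"translation":[0,0,0],"twist":[0,0,0],"grip":0.18},{"translation":[0,0,-10],"twist":[0,0,0],"grip":0.18},{"translation":[0,0,-25],"twist":[0,0,0],"grip":0.18},{"translation":[0,0,-35],"twist":[0,0,0],"grip":0.18},{"translation":[0,0,-35],"twist":[0,0,0],"grip":0.18},{"translation":[-30,-20,-20],"twist":[0,0,0],"grip":0.18},{"translation":[-40,-20,0],"twist":[0,0,0],"grip":0.18}]' 35
python3 -m pendant '[{"translation":[-45,-20,0],"twist":[0,0,0],"grip":0.18},{"translation":[-45,-20,0],"twist":[0,0,0],"grip":0.18},{"translation":[-45,-20,0],"twist":[0,0,0],"grip":0.18},{"translation":[-45,-20,0],"twist":[0,0,0],"grip":0.18},{"translation":[-45,-20,0],"twist":[0,0,0],"grip":0.18},{"translation":[-45,-20,0],"twist":[0,0,0],"grip":0.18},{"translation":[-20,-10,0],"twist":[0,0,0],"grip":0.18},{"translation":[0,0,0],"twist":[0,0,0],"grip":0.18},{"translation":[0,0,0],"twist":[0,0,0],"grip":0.18},{"translation":[0,0,0],"twist":[0,0,0],"grip":0.18}]' 35
python3 - <<'E'
from h import *
a,da,i=snap('top'); s,_,_=snap('scene')
P=cloud(i,da); hsv=cv2.cvtColor(a,cv2.COLOR_RGB2HSV)
for n,(x,y),r,hh in [('24/a',(.5885,-.0752),.018,.066),('30/b',(.593,.006),.022,.070),('36/c',(.5975,.092),.026,.074),('42/d',(.602,.178),.030,.078)]:
    m=(np.hypot(P[...,0]-x,P[...,1]-y)<r+.012)&(P[...,2]>hh-.008)&(P[...,2]<hh+.012)
    ys,xs=np.nonzero(m); (cx,cy),rr=cv2.minEnclosingCircle(np.c_[xs,ys].astype(np.float32))
    c=onplane(i,[[cx,cy]],hh)[0,:2]
    print(n,'rim z',np.percentile(P[...,2][m],[20,50,80]).round(4),'expect',hh,'ctr',c.round(4),'err mm',((c-[x,y])*1000).round(1))
A=cv2.resize(a[140:190,170:320,::-1],None,fx=5,fy=5,interpolation=cv2.INTER_CUBIC)
B=cv2.resize(s[165:300,190:340,::-1],None,fx=2.5,fy=2.5,interpolation=cv2.INTER_CUBIC)
out=np.zeros((600,750,3),np.uint8); out[:250]=A; out[255:255+B.shape[0],:B.shape[1]]=B
cv2.imwrite('pics/fin.png',out)
E
```

```text
t: 35.6
tool_pos: [0.5628, -0.1482, 0.1743]
orientation: [2.023, 2.401, 0.003]
force: [1.0, -0.9, -0.4]
opening: 0.0552
t: 36.6
tool_pos: [0.4811, -0.4687, 0.1873]
orientation: [2.017, 2.386, 0.004]
force: [-0.1, 0.7, -0.4]
opening: 0.0548
24/a rim z [0.0625 0.0642 0.0657] expect 0.066 ctr [ 0.5882 -0.0752] err mm [-0.3 -0. ]
30/b rim z [0.0654 0.0682 0.0705] expect 0.07 ctr [0.5929 0.0041] err mm [-0.1 -1.9]
36/c rim z [0.0709 0.0726 0.0746] expect 0.074 ctr [0.5975 0.0877] err mm [-0.  -4.3]
42/d rim z [0.0745 0.0766 0.0785] expect 0.078 ctr [0.6004 0.178 ] err mm [-1.6  0. ]
```

View pics/fin.png

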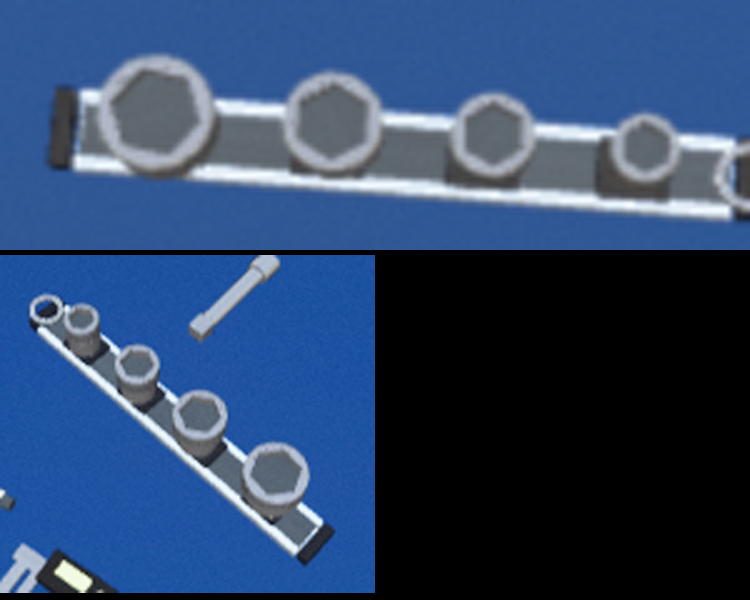

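The combined view shows all four sockets upright on the rail in order, with the smallest next to the eye. The rim heights match flat seating and the robot is clear, so I hand in.

```bash
python3 -c "
from plant import robot
s=robot.read_state(); print(s['t'],abs(s['dq']).max(),s['force']); print(robot.close_job())"
```

```text
36.7 0.003025261761548174 [-0.63540303 -1.02567614 -0.05005934]
the job is handed in; nothing more can be done
None
```

All four sockets are on the rail in size order, with the eye at the −y end: socket_24 on clip_a, 30 on b, 36 on c and 42 on d. I handed in at t ≈ 36.7 s with the arm clear and at rest. Handing in reports no verdict.

- **Height and tilt:** the final depth check put each rim 1.4–1.8 mm below the height for flat seating. Bench and loose-socket readings were low too, by 0.5–1.4 mm. All four look upright in the pictures.
- **Position:** the axes measured 0.3, 1.9, 4.3 and 1.6 mm (24, 30, 36, 42) from the estimated posts, against the 8 mm limit. The wrist and top cameras disagreed by 2–4 mm on clip positions, so these errors carry that uncertainty.
- **What went wrong:** the first grip on socket_36 was about 9 mm off the pad centre. I opened, recentred and gripped it again. Sockets 42 and 30 touched down 2–3 mm higher than I had worked out, but the final check shows both seated.

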